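# Inspect a carved printing block with the loupe at focal height

## Task

Set the square printing block, carved face up, centred on the cork pad of the focus stand, and let go of it. Then take the loupe from its rest by the handle and hold its lens level and centred over the block, at the height shown by the pointer on the stand's post, touching nothing with the loupe; finish while still holding it there. Leave the pointer where it is set and the other things where they stand.

Things in the scene. Friction and masses are not known exactly. Their poses are not given: they have to be found in the camera images.
- square_block_centre (a point): Centre (half-way up) of the loose square wooden printing block, 50 x 50 mm and 28 mm high plus a low carved bow (up to 3 mm, look only) on its top; about 50 g. x and y are along its sides, z up through the carved face. One of three wooden printing blocks; the others are round and long.
- pad_centre (a point): Centre of the top of the focus stand's cork pad, a square of 60 x 60 mm, 4 mm raised over a plywood base, its top 12 mm above the table. The base reaches 53 mm to the -x side of this point, 117 mm to the +x side and 55 mm to either y side. The stand is fixed. This frame's +x points from the pad to the steel post (10 mm thick, 190 mm high), whose axis is 100 mm from the pad centre. A gripper closing along this frame's y keeps its wide body clear of the post and pointer.
- focus_stand: The focus stand (base, pad, post and pointer); origin at the base's underside directly under the pad centre, axes as the pad centre's.
- pointer_tip (a point): Tip of the black pointer that sticks out from a collar (22 mm across, 16 mm high) on the post towards the pad, 65 mm horizontally from the pad centre in the pad's +x direction. Its height, different each time (95 to 150 mm above the table), is the height at which the middle of the lens must be held. The collar sits stiffly on the post (3 N to slide) and must not be shifted.
- loupe_lens (a point): Centre of the loupe's lens, half-way through its thickness. The loupe (110 g) is a round lens in a dark steel ring, 68 mm across and 10 mm thick, with a straight black handle along its -x axis: square-edged bar 16 mm wide (y), 18 mm high (z), from 42 to 136 mm from the lens centre, its middle height equal to the lens's. z is normal to the lens. It balances about 60 mm from the lens centre. At the start it lies level on its rest with the lens 47 mm above the table.
- loupe_grip (a point): Place to grip the loupe's handle: the middle of its section, 78 mm from the lens centre along -x of the loupe; axes as the lens's. At the start the handle is free below and beside this point (nothing within 35 mm along the handle each way, and 41 mm down to the rest's base).
- loupe_rest: Fixed wooden rest under the loupe: a base plate 176 x 60 x 6 mm with a support 42 mm high under the lens (56 x 50 mm) and another 38 mm high under the handle's end. Origin on the table under the lens, axes as the loupe's.
- round_block_centre (a point): Bystander: round wooden printing block, 54 mm across, 28 mm high; the point is its centre.
- long_block_centre (a point): Bystander: long wooden printing block, 80 (x) x 36 (y) x 28 mm; the point is its centre.
- paint_tub: Bystander: open white plastic paint tub, 84 mm across, 55 mm high; origin at the centre of its underside.
- tin: Bystander: open steel tin, 64 mm across, 85 mm high; origin at the centre of its underside.
- brush: Bystander: paint brush 160 mm long lying flat, in front of the focus stand; its x axis runs along it.
- binder_jar: Bystander: closed white jar, 68 mm across, 80 mm high; origin at the centre of its underside.
- rub_stone: Bystander: grey rubbing stone 60 x 35 x 20 mm; origin at the centre of its underside.
Mind the look-alikes: they are no part of the job. Leave any purple look-alike of the part that bears square_block_centre alone.

How it is judged (in metres and radians):
On the way, in this order (a step that is already met when the one before it is completed fails the run):
1. the square block lies carved face up on the cork pad, centred within 15 mm, and is let go (horizontal distance between square_block_centre and pad_centre below 0.015 m and z of square_block_centre in the frame of pad_centre between 0.01 and 0.018 m and angle between square_block_centre's own z axis and vertical below 0.1 rad and contact force between square_block and the fingers below 0.1 N), for 0.3 s.
2. the loupe is lifted off its rest (height (world z) of loupe_lens above 0.07 m and contact force between loupe and the fingers above 0.5 N and contact force between loupe and loupe_rest below 0.2 N), for 0.2 s.
At the end, for the whole second after the job is handed in: The square block lies carved face up on the pad, within 15 mm of its centre, let go; the gripper alone carries the loupe, still, lens within 15 mm sideways of the block's centre, within 8 mm of the pointer's height, tilted under 0.12 rad, touching neither stand, block nor rest (all of step 1 and horizontal distance between loupe_lens and square_block_centre below 0.015 m and z of loupe_lens in the frame of pointer_tip between -0.008 and 0.008 m and angle between loupe_lens's own z axis and vertical below 0.12 rad and contact force between loupe and the fingers above 0.5 N and contact force between loupe and focus_stand below 0.2 N and contact force between loupe and square_block below 0.2 N and contact force between loupe and loupe_rest below 0.2 N and linear speed of loupe below 0.02 m/s); the arm keeps its last pose, push and grip.
It fails at once if the pointer is shifted by over 6 mm (distance of pointer_tip from where it was at the start of the episode above 0.006 m).
It fails at once if the loupe bumps the block or the stand (contact force between loupe and square_block above 1 N or contact force between loupe and focus_stand above 1 N).
It fails at once if a bystander is moved by over 30 mm (distance of any of round_block_centre, long_block_centre, paint_tub, tin, brush, binder_jar, rub_stone from where it was at the start of the episode above 0.03 m).
It also fails if it takes over 64 s, if anything falls off the work surface, if the arm or the gripper's body presses on something with over 40 N, if the wrist force passes 120 N, or if a joint passes its speed limit or range.

## Robot

A 6-joint arm with a two-finger parallel gripper is mounted at the origin on the work surface. World frame = base frame: x ahead of the robot, y to its left, z up, the work surface at z = 0. Lengths are in m, angles in degrees, forces in N, time in s.
With the tool pointing down it reaches from about 0.3 to 0.75 m from the base axis. Payload 8.5 kg.
Tool frame: the origin (TCP) lies at the very end of the fingers, on their centre line; the grasp point (between the pads) lies 19 mm behind it; z points along the fingers, y is the line along which they close (so a half turn about z gives the same grasp; the last joint's range is limited). The gripper opens to 85 mm and grips with 20 to 120 N. Pads are 22 mm wide; open, the fingers measure 114 mm over their backs; the gripper's body (76 mm by 85 mm) begins 54 mm behind the grasp point. The pads swing forward as they close: fully open they stand 13 mm farther back than shut.
Start: joints at [-86.133, 21.807, 74.336, -0, 83.858, -12.336], TCP at [0.153, -0.528, 0.231] pointing down, gripper open.
Joint ranges: [-178.18, 178.18], [-50.72, 133.34], [12.68, 142.11], [-81.47, 261.47], [9.98, 163.14], [-165.26, 165.26]. Speed limits (degrees/s): [136.94, 136.94, 180, 180, 180, 180].

## Interface

Orientations are given as a 3x3 rotation matrix whose columns are the frame's x, y, z axes.
In Python, from rig import * gives the robot as it stands. The module is installed in compiled form; this text tells all that it offers.
- The arm moves only by the shell command python3 -m pendant 'ROWS' [OPENING] [FORCE]. ROWS is JSON, a list of rows, each a list of 2 entries, a list of its own where there are three numbers: the shift along the tool's x, y, z as a fraction of full scale, then the turn, a rotation vector about the tool's x, y, z as a fraction of full scale. A call has 1 to 8 rows; each row shifts and turns the commanded pose from where the row before left it, along the tool's axes as they then stand; what a row does not reach is not made up. Full scale, the value 1, is 40 mm for a shift and 5 degrees for a turn. A row lasts 1/8 s, in which the tool goes at most 62.5 mm and 10.7 degrees, less where a joint would pass 70% of its speed; a pose out of reach is approached as far as the arm can. A call with a number of a shift or a turn outside -1 to 1 is refused whole. A call with a gripper value outside its range is refused whole. OPENING is the opening, from 0 (shut) to 1 (fully open), set as the call begins (- or left out, the last holds). The fingers move at their own pace and stop on an object; FORCE is the grip in N (left out, the last holds). Time passes only in rows, so rows that do not move let the fingers close. It gives the time, the measured TCP pose, the force, the opening and the grip force at its end, in the units of the state.
- observe(): the state, without advancing time (a new reading comes with each control period).
- get_image(name): name is "scene" or "top" or "wrist"; returns a dict with "img" (400x640x3 uint8, blue, green, red), "range_z" (400x640 float32, m along the optical axis (not along the pixel's ray), 0 where there is no reading), "camera_matrix" (3x3 intrinsics, pixels), "eye" and "rotation" of the camera in the world. Camera axes: x right, y down, z forward; pixel columns grow to the right and rows downward; lengths in m; the calibration is good to about 2 mm. A picture is of the moment at which its call begins.
- close_job(): hands the job in; it is judged then, once.
Trained networks look in the newest picture that a camera, given by its name, has taken for a name from the list of things; names that differ only in an ending like _2 or _b are one class to them, and where a whole thing is asked for, a point or a joint stands for the part that bears it (a point fixed in the world has none). Each returns a list of dicts, best first, with "conf" (0 to 1); they miss things now and then, are a little off and sometimes report something else, mostly with a low value. They report only what shows in the picture. A call takes as long as a camera call. They do not tell look-alikes from the thing itself.
- regions_of(camera, query): "mask" (400x640 bool, what is visible of it).
- landmark_of(camera, query): "point" ([x, y, z] in m, in world coordinates, good to about 4 mm: a listed point, or the origin of a listed thing).
The state is a dict: "time_s": time; "q": joint angles; "qvel": joint speeds; "joint_efforts": joint torques, N m; "position": TCP position; "tool_rot": TCP orientation; "ft_force": force on the tool from outside, world axes, zero at the start; "wrist_torque": the same for the moment, N m; "grip_width": finger opening in m; "gripper_force": force on a finger pad.
Only numpy, scipy, OpenCV 4.12 (cv2) and the standard library are available. Lean on these libraries where they do the work, as an engineer would, in place of code of your own. Each camera call takes 0.05 s, during which the arm holds its last target. There are 200 camera calls.

## Working session

There is one attempt and no reset: what is moved stays moved. The work goes in short steps, Python scripts to look and compute and a shell command to move; the robot and the scene stay as the last step left them, time stands still between calls to the robot, and variables do not carry over. Pictures are saved under pics/ and viewed, at most 10 in all, crops included, and the job is handed in when it is done.

```bash
mkdir -p pics; cat > h.py <<'E'
from rig import *
import numpy as np, cv2
def lm(cam,names):
    for n in names:
        for d in landmark_of(cam,n)[:3]:
            print(cam,n,round(d["conf"],2),np.round(d["point"],3))
def px(im,p):
    c=im["rotation"].T@(np.array(p)-im["eye"]); u=im["camera_matrix"]@c; return np.round(u[:2]/u[2]).astype(int)
E
python3 - <<'E'
from h import *
s=observe(); print(s["time_s"],s["position"],np.round(s["tool_rot"],3).tolist())
I=[]
for c in("scene","top"):
    im=get_image(c); I.append(im["img"]); print(c,np.round(im["eye"],3))
    lm(c,["square_block_centre","pad_centre","pointer_tip","loupe_lens","loupe_grip","round_block_centre","long_block_centre","paint_tub","tin","brush","binder_jar","rub_stone"])
    cv2.imwrite(f"pics/{c}0.png",im["img"])
E
```

```text
0.0 [ 0.15344532 -0.52784676  0.23071297] [[0.96, 0.279, -0.0], [0.279, -0.96, 0.001], [0.0, -0.001, -1.0]]
scene [ 1.066 -0.215  0.886]
scene square_block_centre 0.81 [0.436 0.154 0.016]
scene square_block_centre 0.68 [ 0.643 -0.008  0.128]
scene square_block_centre 0.65 [0.537 0.136 0.015]
scene pad_centre 0.63 [ 0.582 -0.029  0.014]
scene pointer_tip 0.49 [ 0.381 -0.035 -0.   ]
scene pointer_tip 0.44 [ 0.645 -0.01   0.128]
scene loupe_lens 0.61 [ 0.531 -0.285  0.046]
scene loupe_grip 0.81 [ 0.462 -0.258  0.052]
scene loupe_grip 0.6 [0.605 0.234 0.012]
scene loupe_grip 0.21 [ 0.643 -0.01   0.13 ]
scene round_block_centre 0.73 [0.603 0.237 0.012]
scene long_block_centre 0.87 [0.458 0.328 0.012]
scene paint_tub 0.93 [ 0.752  0.188 -0.002]
scene tin 0.59 [ 0.761 -0.213  0.003]
scene brush 0.88 [ 0.385 -0.038 -0.001]
scene brush 0.54 [ 0.579 -0.029  0.001]
scene binder_jar 0.62 [ 0.699 -0.39  -0.001]
scene rub_stone 0.82 [ 0.662  0.397 -0.001]
top [ 0.35  -0.01   1.134]
top square_block_centre 0.87 [0.543 0.139 0.014]
top square_block_centre 0.67 [0.439 0.156 0.013]
top pad_centre 0.62 [ 0.582 -0.027  0.01 ]
top pad_centre 0.24 [ 0.758 -0.212 -0.002]
top pointer_tip 0.45 [ 0.643 -0.005  0.128]
top loupe_lens 0.69 [ 0.532 -0.285  0.045]
top loupe_grip 0.76 [ 0.463 -0.253  0.047]
top loupe_grip 0.46 [ 0.698 -0.391  0.   ]
top round_block_centre 0.83 [0.606 0.242 0.017]
top long_block_centre 0.86 [0.453 0.326 0.017]
top long_block_centre 0.38 [ 0.699 -0.391  0.   ]
top paint_tub 0.6 [ 0.753  0.183 -0.001]
top tin 0.69 [ 0.759 -0.214 -0.002]
top brush 0.85 [ 0.383 -0.038 -0.001]
top brush 0.33 [ 0.698 -0.388 -0.003]
top binder_jar 0.72 [ 0.7   -0.392  0.   ]
top rub_stone 0.56 [ 0.661  0.392 -0.001]
```

View pics/top0.png

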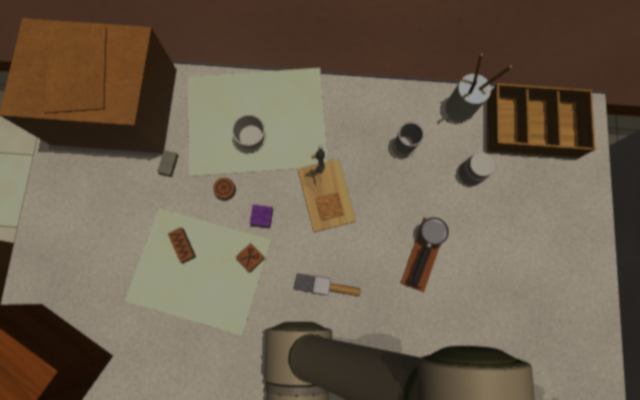

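View pics/scene0.png

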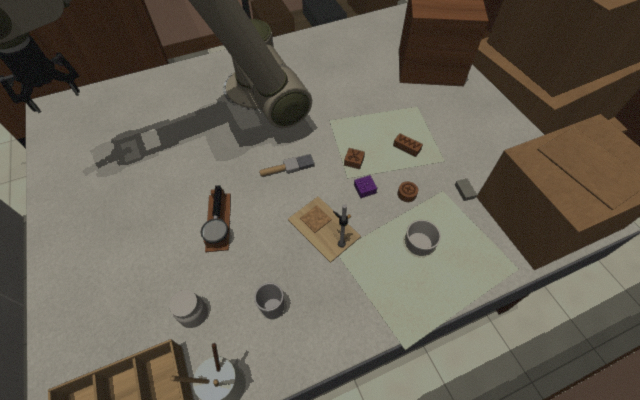

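The top view shows the stand with its pad near (329,207), the loupe lens at (433,232) with its handle towards (421,268), and the brush at (328,286). Things that could pass for the square block: brown square (250,257), purple square (261,216), round (224,188) and long (181,245). I choose the brown one at (250,257). The purple one is the look-alike to leave alone.

```bash
cat >> h.py <<'E'
def cloud(im):
    z=im["range_z"]; v,u=np.mgrid[:400,:640]; K=im["camera_matrix"]
    c=np.stack([(u-K[0,2])/K[0,0]*z,(v-K[1,2])/K[1,1]*z,z],-1)
    P=c@np.array(im["rotation"]).T+im["eye"]; P[z==0]=np.nan; return P
def rect(P,m):
    q=P[m]; q=q[~np.isnan(q[:,2])]; r=cv2.minAreaRect((q[:,:2]*1000).astype(np.float32)); b=cv2.boxPoints(r)
    return np.round(r[0],1),np.round(r[1],1),round(r[2],1),np.round(np.percentile(q[:,2],[5,50,95]),4)
E
python3 - <<'E'
from h import *
for c in("top","scene"):
    im=get_image(c); P=cloud(im); print(c)
    for n in ["square_block_centre","focus_stand","loupe_lens","loupe_rest","brush"]:
        for d in regions_of(c,n)[:2]:
            m=d["mask"]; zz=P[...,2]
            print(n,round(d["conf"],2),m.sum(),rect(P,m))
            if n=="square_block_centre": print("  top",rect(P,m&(zz>.022)))
            if n=="loupe_lens":
                print("  hi",rect(P,m&(zz>.035)))
    # pad: points 9..16 mm near estimate
    zz=P[...,2]; near=np.hypot(P[...,0]-.6,P[...,1]+.02)<.13
    print("base",rect(P,near&(zz>.004)&(zz<.016)),"post",rect(P,near&(zz>.16)))
    mid=near&(zz>.06)&(zz<.16); q=P[mid]; print("col",np.round(q[::max(1,len(q)//12)],3).tolist())
    im["img"]=im["img"]
    if c=="top":
        a=cv2.resize(im["img"][235:280,225:275],(400,360),interpolation=cv2.INTER_CUBIC)
        b=cv2.resize(im["img"][140:240,290:365],(400,533),interpolation=cv2.INTER_CUBIC)
        o=np.zeros((533,800,3),np.uint8); o[:360,:400]=a; o[:,400:]=b; cv2.imwrite("pics/crop1.png",o)
E
```

```text
top
square_block_centre 0.81 420 (array([438.1, 153.5]), array([48.9, 49. ]), 47.2, array([0.021 , 0.0281, 0.0318]))
  top (array([437.9, 154.5]), array([49. , 48.6]), 49.1, array([0.0246, 0.0283, 0.0318]))
square_block_centre 0.56 441 (array([545.4, 138.3]), array([51.4, 55.5]), 87.0, array([0.0172, 0.0278, 0.0315]))
  top (array([542.9, 138. ]), array([50.4, 50.5]), 87.3, array([0.0246, 0.0281, 0.0317]))
focus_stand 0.79 2898 (array([631.8, -12.1]), array([211.9, 109.1]), 19.1, array([0.0042, 0.0084, 0.0827]))
focus_stand 0.7 374 (array([661.6, 396. ]), array([45.6, 60.4]), 81.2, array([0.0043, 0.019 , 0.0225]))
loupe_lens 0.63 1000 (array([ 494.4, -265.3]), array([ 76. , 183.1]), 57.8, array([0.0426, 0.0502, 0.0572]))
  hi (array([ 489.3, -258. ]), array([ 66.4, 168.3]), 59.6, array([0.0457, 0.0504, 0.0572]))
loupe_rest 0.94 890 (array([ 478.4, -270. ]), array([ 61.4, 173.1]), 73.2, array([0.002 , 0.0059, 0.0369]))
brush 0.66 801 (array([383.3, -37.5]), array([156.2,  40.1]), 83.6, array([0.0132, 0.0178, 0.022 ]))
base (array([596.9, -25.2]), array([240.6, 245.7]), 14.7, array([0.
[... 1129 characters left out ...]
6]))
loupe_rest 0.69 695 (array([ 477.1, -268.2]), array([ 60.6, 181.9]), 72.4, array([0.0028, 0.0063, 0.0334]))
brush 0.73 574 (array([375. , -36.8]), array([159.9,  58.3]), 80.1, array([0.0053, 0.0174, 0.0214]))
base (array([595.8, -24.9]), array([228.6, 224.1]), 49.3, array([0.0053, 0.0083, 0.013 ])) post (array([676.3,   3.6]), array([9.2, 9.8]), 30.0, array([0.1624, 0.1809, 0.1905]))
col [[0.642, -0.007, 0.125], [0.676, -0.001, 0.159], [0.67, 0.018, 0.132], [0.671, 0.016, 0.131], [0.675, 0.013, 0.136], [0.672, -0.006, 0.134], [0.678, 0.002, 0.134], [0.684, 0.009, 0.134], [0.683, -0.003, 0.131], [0.681, -0.004, 0.119], [0.676, -0.001, 0.094], [0.679, 0.001, 0.084], [0.679, 0.004, 0.067]]
```

View pics/crop1.png

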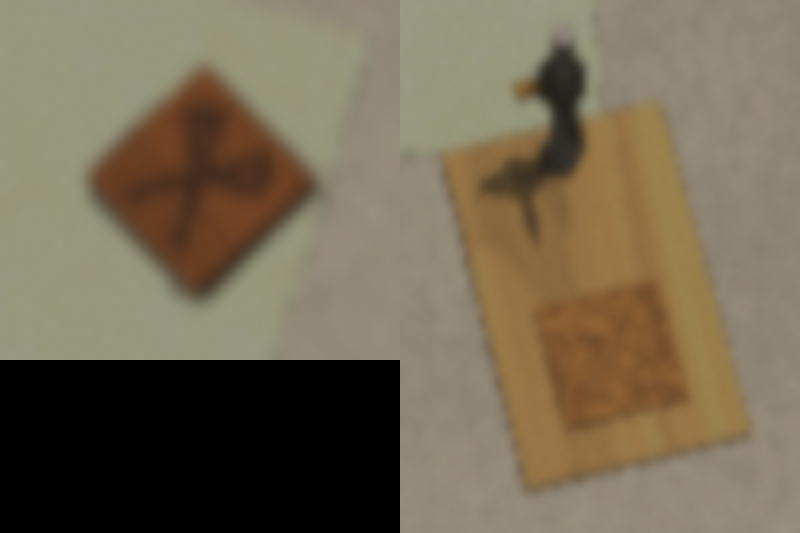

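The crop confirms the brown block with a carved bow; its sides lie at 47.5° and its top at 0.028 m. The pad is the cork square at (330,207), with the pointer on the post side. Now I move above the block.

```bash
python3 -m pendant '[[[0.7,-0.9,0],[0,0,0]],[[0.725,-0.9,0],[0,0,0]],[[0.725,-0.9,0],[0,0,0]],[[0.725,-0.9,0],[0,0,0]],[[0.725,-0.9,0],[0,0,0]],[[0.725,-0.9,0],[0,0,0]],[[0.725,-0.9,0],[0,0,0]],[[0.725,-0.9,0],[0,0,0]]]' 1
python3 -m pendant '[[[0.725,-0.9,0],[0,0,0]],[[0.725,-0.9,0],[0,0,0]],[[0.725,-0.9,0],[0,0,0]],[[0.725,-0.9,0],[0,0,0]],[[0.725,-0.9,0],[0,0,0]],[[0.725,-0.9,0],[0,0,0]],[[0.725,-0.9,0],[0,0,0]],[[0.725,-0.9,0],[0,0,0]]]'
python3 -m pendant '[[[0,0,0],[0,0,-0.9]],[[0,0,0],[0,0,-0.9]],[[0,0,0],[0,0,-0.9]],[[0,0,0],[0,0,-0.9]],[[0,0,0],[0,0,-0.9]],[[0,0,0],[0,0,-0.9]],[[0,0,0],[0,0,-0.9]],[[0,0,0],[0,0,0]]]'
python3 - <<'E'
from h import *
im=get_image("wrist"); P=cloud(im); z=P[...,2]; print(im["eye"])
for d in regions_of("wrist","square_block_centre")[:3]:
    m=d["mask"]; print(round(d["conf"],2),rect(P,m&(z>.022)))
lm("wrist",["square_block_centre"])
im=get_image("top"); P=cloud(im); z=P[...,2]
for d in regions_of("top","focus_stand")[:1]:
    m=d["mask"]; m=m&(z<.017)&(z>.004); print("base top",rect(P,m))
    hsv=cv2.cvtColor(im["img"],cv2.COLOR_BGR2HSV); print("pad z>.0105",rect(P,m&(cv2.blur(z,(3,3))>.0103)))
    p=[]
    for u,v in [(315.2,199),(338.4,193),(344,215.2),(321.6,220.8)]:
        K=im["camera_matrix"]; r=im["rotation"]@np.array([(u-K[0,2])/K[0,0],(v-K[1,2])/K[1,1],1]); t=(.012-im["eye"][2])/r[2]; p.append((im["eye"]+t*r)[:2])
    p=np.array(p); print(p.round(3).tolist(),p.mean(0).round(4))
E
```

```text
time_s: 2.9
position: [0.2953, -0.1858, 0.2315]
tool_rot: [[0.96, 0.279, 0.001], [0.279, -0.96, -0.001], [0.0, 0.001, -1.0]]
ft_force: [0.9, 0.6, 0.2]
grip_width: 0.0853
gripper_force: 0.0
time_s: 3.9
position: [0.4378, 0.1558, 0.2315]
tool_rot: [[0.96, 0.279, 0.001], [0.279, -0.96, -0.0], [0.001, 0.0, -1.0]]
ft_force: [0.2, -0.9, -0.5]
grip_width: 0.0855
gripper_force: 0.0
time_s: 4.9
position: [0.4374, 0.1542, 0.2314]
tool_rot: [[0.674, 0.739, 0.0], [0.739, -0.674, 0.0], [0.0, 0.0, -1.0]]
ft_force: [-0.8, 0.6, -0.5]
grip_width: 0.0856
gripper_force: 0.0
[0.48437591 0.20666356 0.37394989]
0.74 (array([437.9, 155. ]), array([50.4, 50. ]), 48.5, array([0.0267, 0.0283, 0.031 ]))
0.66 (array([542. , 138.4]), array([50.4, 50.2]), 86.7, array([0.0266, 0.0283, 0.031 ]))
wrist square_block_centre 0.74 [0.544 0.136 0.015]
wrist square_block_centre 0.57 [0.437 0.152 0.017]
base top (array([612.4, -19.8]), array([170.5, 111.4]), 18.7, array([0.0049, 0.0083, 0.0133]))
pad z>.0105 (array([571.7, -61. ]), array([21. ,  2.7]), 3.9, array([0.0092, 0.0115, 0.0151]))
[[0.595, 0.007], [0.615, -0.05], [0.559, -0.068], [0.541, -0.013]] [ 0.5778 -0.0311]
```

```bash
python3 -m pendant '[[[0,0,0.9],[0,0,0]],[[0.0,0,0.9],[0,0,0]],[[0,0,0.9],[0,0,0]],[[0,0,0.9],[0,0,0]],[[0,0,0.9],[0,0,0]],[[0,0,0.7],[0,0,0]],[[0,0,0.43],[0,0,0]],[[0,0,0],[0,0,0]]]' 1
python3 -m pendant '[[[0,0,0],[0,0,0]],[[0,0,0],[0,0,0]],[[0,0,0],[0,0,0]],[[0,0,0],[0,0,0]],[[0,0,0],[0,0,0]],[[0,0,0],[0,0,0]]]' 0 40
```

```text
time_s: 6.15
position: [0.4369, 0.1541, 0.0054]
tool_rot: [[0.673, 0.739, -0.002], [0.739, -0.673, -0.0], [-0.002, -0.002, -1.0]]
ft_force: [0.6, -0.2, 0.4]
grip_width: 0.0855
gripper_force: 0.0
time_s: 6.9
position: [0.4378, 0.1542, 0.0071]
tool_rot: [[0.673, 0.74, 0.002], [0.74, -0.673, 0.0], [0.001, 0.001, -1.0]]
ft_force: [-0.6, 0.2, 6.1]
grip_width: 0.049
gripper_force: 41.8
```

```bash
python3 -m pendant '[[[0,0,-0.6],[0,0,0]],[[0,0,-1],[0,0,0]],[[0,0,-0.9],[0,0,0.9]],[[0,0,0],[0,0,0.98]],[[0,0,0],[0,0,0.98]],[[0,0,0],[0,0,0.98]],[[0,0,0],[0,0,0.98]],[[0,0,0],[0,0,0.96]]]'
python3 -m pendant '[[[0.27,0.78,0],[0,0,0]],[[0.27,0.78,0],[0,0,0]],[[0.27,0.78,0],[0,0,0]],[[0.27,0.78,0],[0,0,0]],[[0.27,0.78,0],[0,0,0]],[[0.27,0.78,0],[0,0,0]],[[0.27,0.78,0],[0,0,0]],[[0,0,0],[0,0,0]]]'
python3 - <<'E'
from h import *
for c in("wrist","scene"):
    im=get_image(c); P=cloud(im); z=P[...,2]; cv2.imwrite(f"pics/{c}1.png",im["img"])
    for d in regions_of(c,"square_block_centre")[:3]: print(c,round(d["conf"],2),rect(P,d["mask"]))
    lm(c,["pad_centre","square_block_centre","pointer_tip"])
E
```

```text
time_s: 7.9
position: [0.4373, 0.1542, 0.1065]
tool_rot: [[0.948, 0.32, 0.001], [0.32, -0.948, 0.0], [0.001, 0.0, -1.0]]
ft_force: [0.9, -0.1, -0.4]
grip_width: 0.0487
gripper_force: 41.8
time_s: 8.9
position: [0.5802, -0.0298, 0.1062]
tool_rot: [[0.947, 0.32, 0.001], [0.32, -0.947, -0.0], [0.001, 0.001, -1.0]]
ft_force: [-0.3, 0.2, 0.9]
grip_width: 0.0491
gripper_force: 41.7
wrist 0.71 (array([534.7, 148.4]), array([70.4, 67.4]), 86.6, array([0.007 , 0.0278, 0.0307]))
wrist 0.66 (array([ 550.4, -180.4]), array([235.1,  92.4]), 73.3, array([0.0023, 0.0134, 0.0349]))
wrist 0.57 (array([581.1, -29.7]), array([50.9, 51.7]), 19.1, array([0.1122, 0.1272, 0.1299]))
wrist pad_centre 0.71 [ 0.581 -0.029  0.011]
wrist square_block_centre 0.94 [0.545 0.138 0.014]
wrist square_block_centre 0.93 [ 0.587 -0.032  0.115]
wrist pointer_tip 0.77 [ 0.646 -0.008  0.124]
scene 0.82 (array([532.8, 139.9]), array([51.7, 71.7]), 84.7, array([0.0032, 0.0271, 0.0309]))
scene 0.62 (array([576.4,  -5.3]), array([40.2, 95.3]), 30.0, array([0.1058, 0.1266, 0.13  ]))
scene pad_centre 0.69 [ 0.58  -0.027  0.013]
scene pad_centre 0.33 [0.455 0.327 0.014]
scene square_block_centre 0.8 [0.538 0.141 0.015]
scene square_block_centre 0.7 [ 0.527 -0.281  0.   ]
scene square_block_centre 0.53 [ 0.58  -0.029  0.001]
scene pointer_tip 0.54 [ 0.644 -0.01   0.128]
```

View pics/wrist1.png

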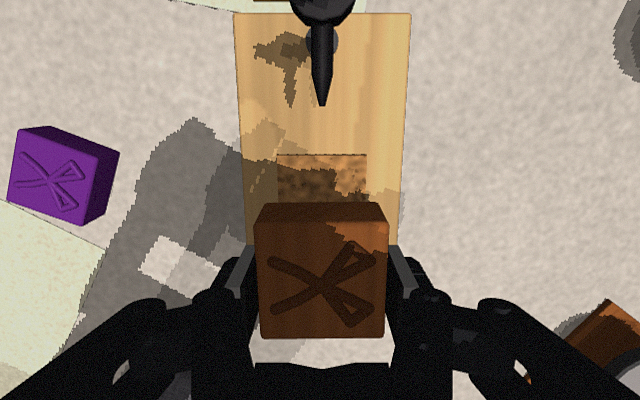

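The wrist view shows the block gripped flat with its bow up at (320,270), the pad behind it at (320,180), and the pointer tip at (322,105). The wrist camera sits about 70 mm towards the post, so I check whether a half turn is available to keep it clear.

```bash
python3 -c "
from rig import *
print(observe()['q'])"
```

```text
[-1.44470005e+01  3.13701640e+01  8.02381368e+01 -2.88734217e-04
  6.83871250e+01  5.67271959e+01]
```

I flip the tool by 180° (joint 6 goes to about -123°, in range) so the camera faces away from the post.

```bash
R='python3 -m pendant'
for i in 1; do :; done
python3 -m pendant '[[[0,0,-0.5],[0,0,-1]],[[0,0,0],[0,0,-1]],[[0,0,0],[0,0,-1]],[[0,0,0],[0,0,-1]],[[0,0,0],[0,0,-1]],[[0,0,0],[0,0,-1]],[[0,0,0],[0,0,-1]],[[0,0,0],[0,0,-1]]]' >/dev/null
python3 -m pendant '[[[0,0,0],[0,0,-1]],[[0,0,0],[0,0,-1]],[[0,0,0],[0,0,-1]],[[0,0,0],[0,0,-1]],[[0,0,0],[0,0,-1]],[[0,0,0],[0,0,-1]],[[0,0,0],[0,0,-1]],[[0,0,0],[0,0,-1]]]' 
python3 -m pendant '[[[0,0,0],[0,0,-1]],[[0,0,0],[0,0,-1]],[[0,0,0],[0,0,-1]],[[0,0,0],[0,0,-1]],[[0,0,0],[0,0,-1]],[[0,0,0],[0,0,-1]],[[0,0,0],[0,0,-1]],[[0,0,0],[0,0,-1]]]' >/dev/null
python3 -m pendant '[[[0,0,0],[0,0,-1]],[[0,0,0],[0,0,-1]],[[0,0,0],[0,0,-1]],[[0,0,0],[0,0,-1]],[[0,0,0],[0,0,-1]],[[0,0,0],[0,0,-1]],[[0,0,0],[0,0,-1]],[[0,0,0],[0,0,-1]]]' >/dev/null
python3 -m pendant '[[[0,0,0],[0,0,-1]],[[0,0,0],[0,0,-1]],[[0,0,0],[0,0,-1]],[[0,0,0],[0,0,-1]],[[0,0,0],[0,0,0]]]'
python3 - <<'E'
from h import *
im=get_image("wrist"); P=cloud(im)
for d in regions_of("wrist","square_block_centre")[:3]: print(round(d["conf"],2),rect(P,d["mask"]))
lm("wrist",["pad_centre","square_block_centre"])
E
```

```text
time_s: 11.4
position: [0.5792, -0.0281, 0.1261]
tool_rot: [[-0.156, 0.988, -0.0], [0.988, 0.156, 0.0], [0.0, -0.0, -1.0]]
ft_force: [-0.5, -0.2, -1.1]
grip_width: 0.0492
gripper_force: 41.7
time_s: 14.02
position: [0.5793, -0.0281, 0.1261]
tool_rot: [[-0.947, -0.322, -0.0], [-0.322, 0.947, 0.0], [0.0, 0.0, -1.0]]
ft_force: [-1.1, -0.4, -1.1]
grip_width: 0.0496
gripper_force: 41.7
0.77 (array([545.3, 151.1]), array([76.8, 55.7]), 87.1, array([0.0064, 0.0278, 0.0307]))
0.58 (array([631.3,  -9.1]), array([163.4, 108.4]), 19.2, array([0.1312, 0.1471, 0.1498]))
wrist pad_centre 0.65 [ 0.583 -0.03   0.008]
wrist square_block_centre 0.94 [ 0.577 -0.03   0.136]
wrist square_block_centre 0.92 [0.546 0.137 0.012]
```

```bash
python3 -m pendant '[[[0,-0.05,0.7],[0,0,0]],[[0,0,0.7],[0,0,0]],[[0,0,0.6],[0,0,0]],[[0,0,0.4],[0,0,0]],[[0,0,0.17],[0,0,0]],[[0,0,0.09],[0,0,0]],[[0,0,0],[0,0,0]],[[0,0,0],[0,0,0]]]'
python3 -m pendant '[[[0,0,0],[0,0,0]],[[0,0,0],[0,0,0]],[[0,0,0],[0,0,0]],[[0,0,0],[0,0,0]],[[0,0,0],[0,0,0]]]' 1
python3 -m pendant '[[[0,0,-0.5],[0,0,0]],[[0,0,-0.9],[0,0,0]],[[0,0,-1],[0,0,0]],[[0,0,-1],[0,0,0]],[[0,0,-1],[0,0,0]],[[0,0,0],[0,0,0]]]'
python3 - <<'E'
from h import *
for c in("wrist","scene","top"):
    im=get_image(c); P=cloud(im); z=P[...,2]
    if c=="wrist": cv2.imwrite("pics/wrist2.png",im["img"])
    for d in regions_of(c,"square_block_centre")[:3]: print(c,round(d["conf"],2),rect(P,d["mask"]&(z>.022)))
    lm(c,["pad_centre","pointer_tip","loupe_lens","loupe_grip"])
    zz=z; near=np.hypot(P[...,0]-.490,P[...,1]+.27)<.14
    hi=near&(zz>.05)&(zz<.065); q=P[hi]
    if len(q)>30: print("handle",len(q),rect(P,hi))
    hi=near&(zz>.035)&(zz<.065); print("loupe",rect(P,hi))
E
```

```text
time_s: 15.22
position: [0.5802, -0.0302, 0.0203]
tool_rot: [[-0.947, -0.322, 0.001], [-0.322, 0.947, -0.0], [-0.001, -0.001, -1.0]]
ft_force: [0.9, -0.1, -0.8]
grip_width: 0.0493
gripper_force: 41.7
time_s: 15.85
position: [0.58, -0.0301, 0.0197]
tool_rot: [[-0.947, -0.322, 0.0], [-0.322, 0.947, 0.0], [-0.0, -0.0, -1.0]]
ft_force: [-0.6, 0.1, 0.0]
grip_width: 0.0853
gripper_force: 0.0
time_s: 16.6
position: [0.581, -0.0303, 0.1988]
tool_rot: [[-0.947, -0.322, 0.006], [-0.322, 0.947, -0.002], [-0.005, -0.003, -1.0]]
ft_force: [0.8, 0.4, -0.4]
grip_width: 0.0853
gripper_force: 0.0
wrist 0.95 (array([542.5, 138.3]), array([51., 50.]), 87.1, array([0.0262, 0.0282, 0.031 ]))
wrist 0.79 (array([579.2, -29.9]), array([49.8, 49.8]), 19.5, array([0.0381, 0.0402, 0.0429]))
wrist pointer_tip 0.21 [ 0.762 -0.217 -0.001]
wrist loupe_lens 0.81 [ 0.532 -0.285  0.043]
handle 1508 (array([ 541.9, -271.2]), array([41.1, 52.8]), 18.7, array([0.0501, 0.0508, 0.0528]))
loupe (array([ 541.1, -271.9]), array([42. , 56.6]), 22.6, array([0.0447, 0.0497, 0.0522]))
scene 0.85 (array([542.4, 139. ]), array([49
[... 315 characters left out ...]
6  0.048]
handle 414 (array([ 488. , -256.3]), array([ 65.4, 165.8]), 58.9, array([0.0501, 0.0525, 0.0572]))
loupe (array([ 482.2, -266.3]), array([ 64.8, 170.9]), 72.1, array([0.0433, 0.0501, 0.0565]))
top 0.65 (array([542.5, 137.9]), array([50.2, 49.5]), 87.3, array([0.0244, 0.0281, 0.0318]))
top pad_centre 0.6 [ 0.584 -0.028  0.01 ]
top pointer_tip 0.46 [ 0.663  0.391 -0.002]
top loupe_lens 0.68 [ 0.534 -0.286  0.046]
top loupe_grip 0.89 [ 0.46  -0.256  0.049]
top loupe_grip 0.45 [0.609 0.234 0.015]
handle 529 (array([ 482.5, -276.8]), array([ 65.2, 166.8]), 81.7, array([0.0503, 0.0531, 0.0578]))
loupe (array([ 485.5, -262.9]), array([ 66.8, 169.2]), 66.3, array([0.0421, 0.0503, 0.0572]))
```

View pics/wrist2.png

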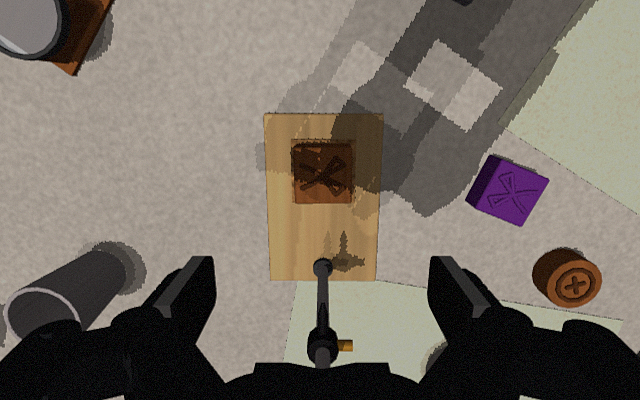

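The block lies centred on the pad, bow up, at (322,173): world (0.580, -0.030), top at 0.040 m. Next the loupe.

```bash
python3 -m pendant '[[[0.8,-0.75,0],[0,0,0]],[[0.8,-0.75,0],[0,0,0]],[[0.8,-0.75,0],[0,0,0]],[[0.8,-0.75,0],[0,0,0]],[[0.8,-0.75,0],[0,0,0]],[[0.75,-0.75,0],[0,0,0]],[[0,0,0],[0,0,1]],[[0,0,0],[0,0,1]]]'
python3 -m pendant '[[[0,0,0],[0,0,1]],[[0,0,0],[0,0,1]],[[0,0,0],[0,0,1]],[[0,0,0],[0,0,1]],[[0,0,0],[0,0,1]],[[0,0,0],[0,0,0]]]'
cat > lp.py <<'E'
from h import *
for c in("wrist","top","scene"):
    im=get_image(c); P=cloud(im); z=P[...,2]; print(c)
    if c=="wrist": cv2.imwrite("pics/wrist3.png",im["img"])
    lm(c,["loupe_lens","loupe_grip"])
    near=np.hypot(P[...,0]-.490,P[...,1]+.27)<.13
    print("handle",rect(P,near&(z>.0535)&(z<.062)))
    near=np.hypot(P[...,0]-.646,P[...,1]+.008)<.016; q=P[near&(z>.08)&(z<.16)]; print("ptr",np.round(q[::max(1,len(q)//8)],3).tolist())
E
python3 lp.py
```

```text
time_s: 18.5
position: [0.4578, -0.2623, 0.1957]
tool_rot: [[-0.989, -0.149, 0.0], [-0.149, 0.989, 0.0], [-0.0, -0.0, -1.0]]
ft_force: [0.6, 0.1, -0.9]
grip_width: 0.0854
gripper_force: 0.0
time_s: 19.25
position: [0.4581, -0.2617, 0.1958]
tool_rot: [[-0.961, 0.278, 0.0], [0.278, 0.961, -0.0], [-0.0, -0.0, -1.0]]
ft_force: [1.2, -0.6, -0.3]
grip_width: 0.0855
gripper_force: 0.0
wrist
wrist loupe_lens 0.59 [ 0.532 -0.284  0.046]
wrist loupe_grip 0.81 [ 0.463 -0.254  0.044]
handle (array([ 474.2, -274.4]), array([ 56.9, 152.9]), 79.1, array([0.0543, 0.0558, 0.0571]))
ptr []
top
top loupe_lens 0.73 [ 0.534 -0.285  0.046]
top loupe_lens 0.21 [0.455 0.328 0.015]
handle (array([ 551.3, -274.7]), array([31.2, 39.2]), 58.0, array([0.0535, 0.0542, 0.056 ]))
ptr [[0.659, -0.001, 0.132], [0.661, -0.006, 0.127], [0.658, -0.004, 0.129], [0.656, -0.002, 0.125], [0.656, -0.006, 0.129], [0.653, -0.004, 0.129], [0.654, -0.009, 0.125], [0.651, -0.007, 0.129], [0.649, -0.004, 0.127], [0.65, -0.009, 0.123], [0.647, -0.009, 0.128], [0.644, -0.009, 0.128]]
scene
scene loupe_lens 0.86 [ 0.532 -0.284  0.048]
scene loupe_lens 0.64 [ 0.662  0.393 -0.003]
scene loupe_grip 0.77 [ 0.461 -0.258  0.048]
scene loupe_grip 0.38 [0.665 0.398 0.   ]
handle (array([ 484.9, -255.9]), array([ 61.4, 159.1]), 59.9, array([0.0537, 0.0554, 0.0577]))
ptr [[0.642, -0.007, 0.126], [0.649, -0.008, 0.132], [0.65, -0.003, 0.129], [0.651, -0.006, 0.13], [0.653, -0.002, 0.129], [0.655, -0.005, 0.129], [0.656, -0.001, 0.129], [0.658, -0.004, 0.129], [0.66, -0.005, 0.128]]
```

View pics/wrist3.png

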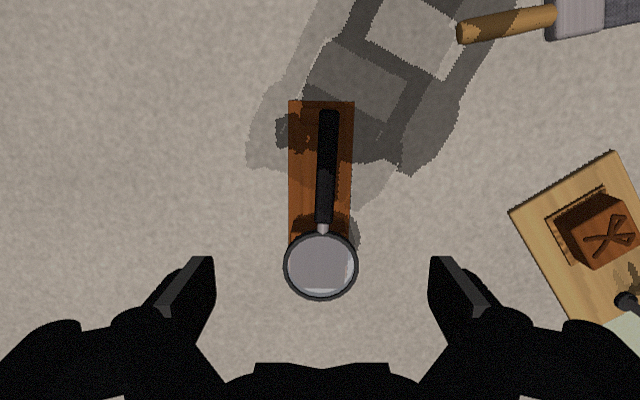

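The wrist view shows the lens at (321,266) and the handle running from (324,225) to (328,112), slightly skewed to the tool. I compute the handle's line by projecting onto its top plane.

```bash
python3 - <<'E'
from h import *
im=get_image("wrist"); K=im["camera_matrix"]
def pr(u,v,z):
    r=im["rotation"]@np.array([(u-K[0,2])/K[0,0],(v-K[1,2])/K[1,1],1]); return im["eye"]+(z-im["eye"][2])/r[2]*r
g=im["img"].max(2); P=cloud(im)
c=[]
for v in range(118,215,4):
    row=np.where((g[v,300:350]<45))[0]+300
    hz=[u for u in row if .052<P[v,u,2]<.06]
    if len(hz)>5: c.append(pr(np.mean(hz),v,.056)[:2]+[0,0]); w=(hz[0],hz[-1])
c=np.array(c); vx,vy,x0,y0=cv2.fitLine(c.astype(np.float32),cv2.DIST_HUBER,0,.01,.01).ravel()
print(len(c),"yaw",np.degrees(np.arctan2(vy,vx)),x0,y0,c[0],c[-1])
d=np.array([vx,vy])*np.sign(vx)
L=pr(321,266,.052)[:2]; print("lens",L)
lens=np.array([x0,y0])+d*((L-[x0,y0])@d); G=lens-.078*d; print("lens on line",lens,"grip",G)
s=observe(); e=np.r_[G,0]-np.r_[s["position"][:2],0]; print("tool shift mm",s["tool_rot"].T@e*1000)
print("end of handle",pr(328,110,.056))
E
```

```text
25 yaw -19.09711 0.44820872 -0.2545961 [ 0.40928813 -0.24097986] [ 0.48293586 -0.26663351]
lens [ 0.52990152 -0.28244661]
lens on line [ 0.52976748 -0.28283376] grip [ 0.45606018 -0.25731448]
tool shift mm [3.19833030e+00 3.66715031e+00 1.76760420e-04]
end of handle [ 0.40331819 -0.2400792   0.056     ]
```

```bash
python3 -m pendant '[[[0,0.08,0.5],[0,0,0.6]],[[0,0,0.9],[0,0,0]],[[0,0,0.9],[0,0,0]],[[0,0,0.8],[0,0,0]],[[0,0,0.6],[0,0,0]],[[0,0,0.35],[0,0,0]],[[0,0,0.15],[0,0,0]],[[0,0,0],[0,0,0]]]'
python3 -m pendant '[[[0,0,0],[0,0,0]],[[0,0,0],[0,0,0]],[[0,0,0],[0,0,0]],[[0,0,0],[0,0,0]],[[0,0,0],[0,0,0]],[[0,0,0],[0,0,0]],[[0,0,0],[0,0,0]],[[0,0,0],[0,0,0]]]' 0 70
```

```text
time_s: 20.75
position: [0.4592, -0.2588, 0.028]
tool_rot: [[-0.944, 0.329, 0.0], [0.329, 0.944, -0.0], [-0.0, -0.0, -1.0]]
ft_force: [-0.4, -0.5, -0.1]
grip_width: 0.0856
gripper_force: 0.0
time_s: 21.75
position: [0.4591, -0.2587, 0.0281]
tool_rot: [[-0.944, 0.329, 0.0], [0.329, 0.944, -0.0], [-0.0, -0.0, -1.0]]
ft_force: [-0.2, 0.8, 5.5]
grip_width: 0.015
gripper_force: 68.8
```

```bash
python3 -m pendant '[[[0,0,-0.2],[0,0,0]],[[0,0,-0.4],[0,0,0]],[[0,0,-0.5],[0,0,0]],[[0,0,-0.5],[0,0,0]],[[0,0,-0.4],[0,0,0]],[[0,0,0],[0,0,0]],[[0,0,0],[0,0,0]]]'
cat > m.py <<'E'
from h import *
s=observe(); R=s["tool_rot"]; print(s["position"])
for c in("scene","top","wrist"):
    im=get_image(c); P=cloud(im); z=P[...,2]; lm(c,["loupe_lens","loupe_grip","pointer_tip","square_block_centre"])
    T=(P-s["position"])@R  # tool frame
    m=(np.abs(T[...,1])<.05)&(T[...,0]<-.03)&(T[...,0]>-.14)&(np.abs(T[...,2]+.021)<.025)
    q=T[m]; w=P[m]
    if len(q)<30: continue
    r=cv2.minEnclosingCircle((q[:,:2]*1000).astype(np.float32)); print(c,len(q),"ring tool mm",np.round(r[0],1),round(r[1],1))
    A=np.c_[w[:,0],w[:,1],np.ones(len(w))]; k=np.abs(w[:,2]-np.median(w[:,2]))<.008; f=np.linalg.lstsq(A[k],w[k,2],rcond=None)[0]; print("slope",f[:2].round(3),"zmed",np.median(w[:,2]).round(4))
    if c=="wrist": cv2.imwrite("pics/wrist4_%d.png"%(s["time_s"]*10),im["img"])
E
python3 m.py
```

```text
time_s: 22.62
position: [0.4587, -0.2584, 0.1071]
tool_rot: [[-0.944, 0.329, -0.001], [0.329, 0.944, 0.001], [0.001, 0.0, -1.0]]
ft_force: [-0.2, -0.5, -1.3]
grip_width: 0.015
gripper_force: 68.2
[ 0.45867889 -0.25838256  0.10710028]
scene loupe_lens 0.56 [ 0.531 -0.284  0.128]
scene loupe_grip 0.75 [ 0.461 -0.256  0.128]
scene pointer_tip 0.45 [ 0.643 -0.008  0.128]
scene square_block_centre 0.65 [ 0.58  -0.03   0.028]
scene square_block_centre 0.62 [0.537 0.141 0.011]
scene square_block_centre 0.43 [0.458 0.325 0.011]
scene 650 ring tool mm [-70.   1.] 40.2
slope [-0.023 -0.001] zmed 0.1285
top loupe_lens 0.4 [ 0.537 -0.286  0.124]
top pointer_tip 0.42 [ 0.645 -0.004  0.125]
top square_block_centre 0.66 [ 0.583 -0.027  0.026]
top square_block_centre 0.66 [0.542 0.139 0.017]
top 38 ring tool mm [-87.5  26.5] 17.4
slope [0.181 0.205] zmed 0.1297
wrist loupe_grip 0.8 [ 0.459 -0.256  0.127]
wrist 84 ring tool mm [-30.9   0.4] 7.7
slope [-0.59   0.224] zmed 0.1349
```

```bash
python3 -m pendant '[[[0,0,-0.1],[0,0,-0.9]],[[0,0,0],[0,0,-0.98]],[[0,0,0],[0,0,-0.98]],[[0,0,0],[0,0,-0.98]],[[0,0,0],[0,0,-0.98]],[[0,0,0],[0,0,-0.98]],[[0,0,0],[0,0,-0.98]],[[0,0,0],[0,0,-0.8]]]'
python3 -m pendant '[[[-0.2,0.3,0],[0,0,0]],[[-0.42,0.7,0],[0,0,0]],[[-0.42,0.7,0],[0,0,0]],[[-0.42,0.7,0],[0,0,0]],[[-0.42,0.7,0],[0,0,0]],[[-0.42,0.7,0],[0,0,0]],[[-0.3,0.44,0],[0,0,0]],[[-0.15,0.2,0],[0,0,0]]]'
python3 -m pendant '[[[0,0,0],[0,0,0]],[[0,0,0],[0,0,0]]]'
python3 m.py; cp pics/wrist4_*.png /tmp; python3 -c "
from h import *
im=get_image('scene'); a=im['img'][150:290,240:410]; cv2.imwrite('pics/sc5.png',cv2.resize(a,(728,600),interpolation=cv2.INTER_CUBIC))"
```

```text
time_s: 24.38
position: [0.459, -0.2587, 0.1117]
tool_rot: [[-0.946, -0.323, 0.0], [-0.323, 0.946, -0.0], [-0.0, -0.0, -1.0]]
ft_force: [0.6, 0.0, -1.9]
grip_width: 0.0146
gripper_force: 68.1
time_s: 25.38
position: [0.5062, -0.0535, 0.1118]
tool_rot: [[-0.947, -0.321, -0.0], [-0.321, 0.947, 0.0], [0.0, 0.0, -1.0]]
ft_force: [0.3, 0.9, -2.3]
grip_width: 0.0148
gripper_force: 68.3
time_s: 25.62
position: [0.5062, -0.0557, 0.1117]
tool_rot: [[-0.947, -0.32, -0.0], [-0.32, 0.947, -0.0], [0.0, -0.0, -1.0]]
ft_force: [0.4, -0.0, -0.7]
grip_width: 0.0152
gripper_force: 68.3
[ 0.50615217 -0.05567646  0.11170005]
scene loupe_lens 0.78 [ 0.582 -0.029  0.13 ]
scene loupe_lens 0.31 [ 0.664  0.397 -0.001]
scene loupe_lens 0.26 [ 0.582 -0.028  0.014]
scene loupe_grip 0.83 [ 0.509 -0.056  0.132]
scene pointer_tip 0.58 [ 0.643 -0.01   0.126]
scene pointer_tip 0.46 [ 0.58  -0.029  0.027]
scene square_block_centre 0.57 [ 0.578 -0.032  0.025]
scene square_block_centre 0.56 [0.54  0.141 0.013]
scene 598 ring tool mm [-70.5   0.3] 40.3
slope [-0.027  0.002] zmed 0.1333
top loupe_grip 0.54 [0.606 0.238 0.02 ]
top pointer_tip 0.52 [ 0.643 -0.005  0.127]
top square_block_centre 0.74 [0.541 0.138 0.017]
top square_block_centre 0.49 [ 0.697 -0.392 -0.001]
wrist loupe_grip 0.65 [ 0.511 -0.05   0.13 ]
wrist square_block_centre 0.82 [0.543 0.138 0.013]
wrist 99 ring tool mm [-30.9   1.1] 7.6
slope [-0.329 -0.12 ] zmed 0.1391
```

View pics/sc5.png

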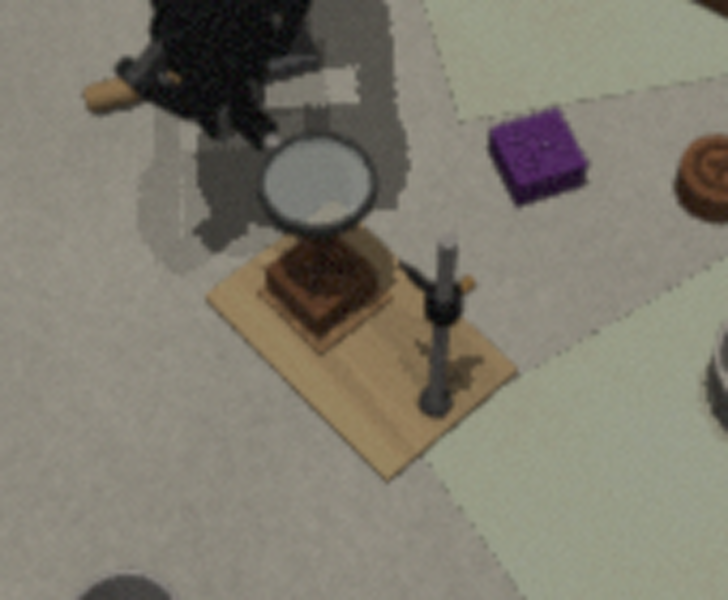

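The lens ring at (318,185) in the crop hovers clear over the block, with the pointer tip at (402,268) well away from it. Lens ≈0.130 m against pointer ≈0.127 m, so I lower it 3 mm, settle and hand in.

```bash
python3 -m pendant '[[[0,0,0.08],[0,0,0]],[[0,0,0],[0,0,0]],[[0,0,0],[0,0,0]],[[0,0,0],[0,0,0]],[[0,0,0],[0,0,0]],[[0,0,0],[0,0,0]]]'
python3 - <<'E'
from h import *
im=get_image("scene"); lm("scene",["loupe_lens","pointer_tip","square_block_centre"])
print(close_job())
E
```

```text
time_s: 27.18
position: [0.5063, -0.0552, 0.1086]
tool_rot: [[-0.947, -0.321, 0.0], [-0.321, 0.947, 0.0], [-0.0, -0.0, -1.0]]
ft_force: [0.2, -0.9, -1.3]
grip_width: 0.0144
gripper_force: 68.3
scene loupe_lens 0.82 [ 0.578 -0.032  0.129]
scene pointer_tip 0.49 [ 0.641 -0.009  0.129]
scene square_block_centre 0.72 [0.538 0.143 0.014]
scene square_block_centre 0.69 [ 0.58  -0.03   0.029]
the job is handed in; nothing more can be done
None
```

I handed the job in at about 27 s: the square block is centred on the pad, bow up and let go, and the gripper holds the loupe's lens over it at about 0.128 m, within about 2 mm of the measured pointer height; no verdict was returned.

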